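# Set and lock the back gauge of a paper trimmer

### The job

We are about to cut inserts to the size of the tan notebook that lies on the paper trimmer. Slide the trimmer's back gauge by its round knob until its fence has brought the notebook flush against the cutting rail with no gap left, slowly and gently so that the notebook's edges are not crushed. Then slide the thumb wedge of the lock along its ramp, away from you, until it jams the gauge bar fast (a firm thumb push, not forced), and let go, leaving the gauge set and everything else undisturbed.

Things in the scene. Friction and masses are not known exactly. Their poses are not given: they have to be found in the camera images.
- trimmer: grey paper trimmer fixed to the desk: board 260 (x) by 420 (y) mm, its top 22 mm above the desk. Origin on the desk under the board's centre; x points away from the robot, y left along the gauge's travel. The aluminium cutting rail lies along the left end, inner edge at y = +150 mm, top 18 mm above the board; on its near part a black cutter head, top 76 mm above the desk
- rail_edge (a point): the middle of the cutting rail's inner edge, at the height of the board's top (trimmer x = 0, y = 150, z = 22 mm); the notebook's left edge has to lie against this edge
- notebook: tan notebook lying loose on the trimmer's board between rail and fence: 176 mm along its x, 120 mm along its y (the size to be matched), 14 mm thick, about 0.15 to 0.3 kg. Origin at the centre of its underside. At the start it lies askew by up to 0.12 rad and off the rail
- gauge (a joint): travel of the back gauge in m: 0 when its fence stands exactly the notebook's 120 mm from the rail, growing as it is drawn away from the rail (towards trimmer -y); range -0.02 to 0.085. Slides with about 2 N of friction and stays where it is left; pushing the notebook along adds 1 to 3 N. Seat it slowly (about 10 mm/s) with 5 to 10 N
- fence: aluminium fence of the gauge, an upright strip 150 mm long (along trimmer x), 12 mm thick, its top 23 mm above the board. Its origin coincides with the trimmer's origin when the gauge reads 0, and shifts with the gauge
- fence_face (a point): the middle of the fence's face that touches the notebook, at the height of the board's top
- bar: flat steel bar of the gauge, 30 mm wide and 6 mm thick, its top 6.5 mm above the board; it runs from the fence towards the trimmer's -y through the lock and sticks out beyond the board. Its origin moves like the fence's
- gauge_knob (a point): centre of the top face of the gauge's black round knob: an upright knob 18 mm in diameter whose grip part reaches from this point to 26 mm below it (62 to 36 mm above the desk). It stands on the bar 52 mm behind the fence's face; 60 mm is free on either side of it along trimmer x, at least 45 mm along y
- lock: wedge lock astride the bar near the board's right end, fixed on the board at trimmer x = 0, y = -165 mm: two black cheeks 104 mm long (along x) and 46 mm wide over both, with aluminium lips that slope down away from the robot 1 in 10; their highest edge is 52 mm above the desk, give or take the play. Origin on the board under its centre, axes as the trimmer's
- wedge (a joint): travel of the wedge in m, along trimmer +x, away from the robot, and down 1 in 10; 0 fully back, 0.046 end of ramp. About 3 N of friction until its sole meets the bar; that point varies with the lock's play, 7 to 40 mm, and cannot be read from the poses. There the force rises steeply. A steady push of 14 to 18 N along the ramp jams the bar fast; over 19 N forces it. It stays jammed when let go
- sole: steel sole of the wedge under the lips, which presses on the bar; its origin coincides with the lock's origin when the wedge reads 0
- wedge_tab (a point): centre of the top face of the wedge's grey upright thumb tab: 13 mm thick along the travel (trimmer x), 14 mm wide (y); the top 23 mm or more of it stand free above the lock's lips. Its near side has thumb ridges. About 73 mm above the desk with the wedge fully back
- pen: black pen, 145 mm long, lying along y on the near edge of the trimmer's board; leave it alone
- eraser: eraser 23 x 55 x 12 mm lying on the far right part of the trimmer's board; leave it alone
- mug: white mug, 91 mm high, on the desk at the right; leave it alone
- mouse: white computer mouse on its mat at the right behind the trimmer; leave it alone
- hole_punch: two-hole punch, 112 x 120 x 68 mm, on the desk at the right in front; leave it alone

How it is judged:
On the way, in this order (a step that is already met when the one before it is completed fails the run):
1. the gauge has brought the notebook flush against the rail (fence at most 2 mm more than the notebook's width from the rail) while the wedge is not yet jammed (value of joint gauge below 0.002 m and contact force between sole and bar below 1 N), for 0.2 s.
2. the wedge is jammed: its sole presses on the bar with more than 18 N (contact force between sole and bar above 18 N), for 0.2 s.
At the end, for the whole second after the job is handed in: The notebook lies flat on the board against the rail with the gauge's fence against it (gap at most 2 mm in all), and the let-go wedge stays jammed, its sole pressing on the gauge bar with more than 18 N, so that the gauge is held fast (value of joint gauge between -0.003 and 0.002 m and contact force between sole and bar above 18 N and z of notebook in the frame of trimmer between 0.019 and 0.025 m and y of notebook in the frame of trimmer between 0.086 and 0.094 m and linear speed of notebook below 0.01 m/s); the robot touches nothing.
It fails at once if the notebook's edge is pressed by the fence with more than 30 N (contact force between notebook and fence above 30 N).
It fails at once if the wedge is forced: its sole presses on the bar with more than 45 N (a push of over about 19 N) (contact force between sole and bar above 45 N).
It fails at once if a bystander on or round the trimmer is shifted by more than 25 mm (distance of any of pen, eraser, mug, mouse, hole_punch from where it was at the start of the episode above 0.025 m).
It also fails if it takes over 54 s, if anything falls off the work surface, if the arm or the gripper's body presses on something with over 40 N, if the wrist force passes 120 N, or if a joint passes its speed limit or range.

### The arm

A 7-joint arm with a two-finger parallel gripper is mounted at the origin on a cart in front of the work surface, level with it; the furniture and walls round the work are solid. World frame = base frame: x ahead of the robot, y to its left, z up, the work surface at z = 0. Lengths are in m, angles in rad, forces in N, time in s.
With the tool pointing down it reaches from about 0.35 to 0.9 m from the base axis. Payload 8.1 kg.
Tool frame: the origin (TCP) lies between the finger pads; the fingertips stand 14 mm ahead of it and the grasp point (between the pads) lies 5 mm behind it; z points along the fingers, y is the line along which they close (so a half turn about z gives the same grasp; the last joint's range is limited). The gripper opens to 92 mm and grips with 3 to 60 N. Pads are 19 mm wide; open, the fingers measure 130 mm over their backs; the gripper's body (75 mm by 190 mm) begins 47 mm behind the grasp point.
Start: joints at [-1.306, 0.434, 0.025, 1.573, -0.012, 1.134, -0.075], TCP at [0.225, 0.583, 0.241] pointing down, gripper open.
Joint ranges: [-2.62, 2.62], [-0.44, 2.09], [-1.27, 1.32], [0.08, 2.57], [-1.32, 4.46], [0.12, 2], [-2.74, 2.74]. Speed limits (rad/s): [2.22, 2.22, 3.01, 3.01, 3.14, 3.14, 3.14].

### API

Orientations are given as a rotation vector (axis times angle).
In Python, from workcell import bot, capture, camera_params, models gives the robot as it stands.
- The arm moves only by the tool jog_arm, never from a script. Its arguments are lists of equal length, an entry for each row: "dr": the turn, a rotation vector about the tool's x, y, z in rad, a list of three; "translation": the shift along the tool's x, y, z in m, a list of three; "hand": the opening, from 0 (shut) to 1 (fully open). In form: {"dr": [[rx, ry, rz], ...], "translation": [[x, y, z], ...], "hand": [hand, ...]}. A call has 1 to 10 rows; each row shifts and turns the commanded pose from where the row before left it, along the tool's axes as they then stand; what a row does not reach is not made up. A row lasts 1/10 s, in which the tool goes at most 50 mm and 8.59 degrees, less where a joint would pass 70% of its speed; a pose out of reach is approached as far as the arm can. A call is refused whole if a number of a shift passes 0.05 or a number of a turn 0.15, either way. A call with a gripper value outside its range is refused whole. The fingers move at their own pace and stop on an object; "force" is the grip in N (left out, the last holds). Time passes only in rows, so rows that do not move let the fingers close. It gives the time, the measured TCP pose, the force, the opening and the grip force at its end, in the units of the state.
- bot.sense(): the state, without advancing time (a new reading comes with each control period).
- capture(name): name is "scene" or "side" or "wrist"; returns the picture (480x640x3 uint8, blue, green, red); there is no depth.
- camera_params(name): a dict with "vfov" (degrees; the focal length in pixels is half the picture's height over the tangent of half this angle, whatever the lens; pixels are square), "cx", "cy" (the principal point, pixels), "dist" ([k1, k2, p1, p2, k3] as OpenCV has them; the pictures are not rectified), "position" and "rotation" of the camera in the world. Camera axes: x right, y down, z forward; pixel columns grow to the right and rows downward; lengths in m; the calibration is good to about 2 mm. A picture is of the moment at which its call begins: read the wrist's pose just before it. camera_params takes no time and is no camera call; for the wrist camera it gives the pose at the moment of the call.
- bot.hand_in(): hands the job in; it is judged then, once.
Trained networks look in the newest picture that a camera, given by its name, has taken for a name from the list of things; names that differ only in an ending like _2 or _b are one class to them, and where a whole thing is asked for, a point or a joint stands for the part that bears it (a point fixed in the world has none). Each returns a list of dicts, best first, with "score" (0 to 1); they miss things now and then, are a little off and sometimes report something else, mostly with a low value. They report only what shows in the picture. A call takes as long as a camera call.
- models.spot_in(query, camera): "position" ([x, y, z] in m, in world coordinates, good to about 4 mm: the middle of the surface that is visible of it).
- models.landmark_of(query, camera): "position" ([x, y, z] in m, in world coordinates, good to about 4 mm: a listed point, or the origin of a listed thing).
The state is a dict: "t": time; "joints": joint angles; "dq": joint speeds; "joint_efforts": joint torques, N m; "eef_pos": TCP position; "tcp_rot": TCP orientation; "force": force on the tool from outside, world axes, zero at the start; "ft_torque": the same for the moment, N m; "width": finger opening in m; "gripper_force": force on a finger pad.
Only numpy, scipy, OpenCV 4.12 (cv2) and the standard library are available. Lean on these libraries where they do the work, as an engineer would, in place of code of your own. Each camera call takes 0.05 s, during which the arm holds its last target. There are 200 camera calls.

## Working session

There is one attempt and no reset: what is moved stays moved. The work goes in short steps, Python scripts to look and compute and a tool call to move; the robot and the scene stay as the last step left them, time stands still between calls to the robot, and variables do not carry over. Pictures are saved under pics/ and viewed, at most 10 in all, crops included, and the job is handed in when it is done.

Besides the shell and the picture viewer there is one more tool, called after "Emit:" by a JSON object that holds its "fn" and its "kwargs". jog_arm: Moves the arm, as the interface text tells. Its arguments: {"type":"object","properties":{"dr":{"type":"array","items":{"type":"array","items":{"type":"number"}}},"translation":{"type":"array","items":{"type":"array","items":{"type":"number"}}},"hand":{"type":"array","items":{"type":"number"}},"force":{"type":"number"}},"required":["dr","translation","hand"]}

```bash
mkdir -p pics; python3 - <<'E'
from workcell import bot,capture,camera_params,models
import cv2,numpy as np
s=bot.sense();print(s['t'],s['eef_pos'],s['tcp_rot'],s['width'])
for c in ['scene','side']:
    cv2.imwrite(f'pics/{c}0.png',capture(c))
    print(c,camera_params(c)['position'])
    for q in ['trimmer','rail_edge','fence_face','gauge_knob','wedge_tab','lock','notebook','mug']:
        r=models.landmark_of(q,c)
        print(q,[(np.round(d['position'],4).tolist(),round(d['score'],2)) for d in r[:2]])
print(bot.sense()['t'])
E
```

```text
0.0 [0.22463601 0.58270423 0.23994618] [-5.74634761e-01 -3.08843410e+00  2.46422331e-03] 0.09211990535990719
scene [-0.13494268 -0.87601215  0.77502674]
trimmer [([0.5612, 0.0897, -0.0014], 0.92)]
rail_edge [([0.5463, 0.2358, 0.022], 0.84)]
fence_face [([0.5603, 0.0588, 0.0209], 0.79), ([0.5555, 0.1522, 0.0256], 0.63)]
gauge_knob [([0.5657, 0.0058, 0.0655], 0.76)]
wedge_tab [([0.5359, -0.0793, 0.0723], 0.78)]
lock [([0.5711, -0.075, 0.0192], 0.81), ([0.443, 0.1257, 0.0246], 0.42)]
notebook [([0.558, 0.151, 0.0267], 0.6)]
mug [([0.638, -0.3837, -0.0034], 0.94)]
side [0.58647033 0.83220385 0.56321919]
trimmer [([0.5654, 0.0901, 0.0032], 0.57)]
rail_edge [([0.5451, 0.2422, 0.0201], 0.68)]
fence_face [([0.5608, 0.0595, 0.0224], 0.59), ([0.5643, 0.0242, -0.0005], 0.52)]
gauge_knob [([0.5623, 0.0009, 0.062], 0.56)]
wedge_tab [([0.5306, -0.0735, 0.0736], 0.49)]
lock [([0.5753, -0.0712, 0.0216], 0.95), ([0.6405, -0.3792, 0.0002], 0.36)]
notebook [([0.5544, 0.1579, 0.0217], 0.59), ([0.5746, -0.0735, 0.0208], 0.25)]
mug [([0.6404, -0.3783, -0.0021], 0.83)]
0.9
```

View pics/scene0.png

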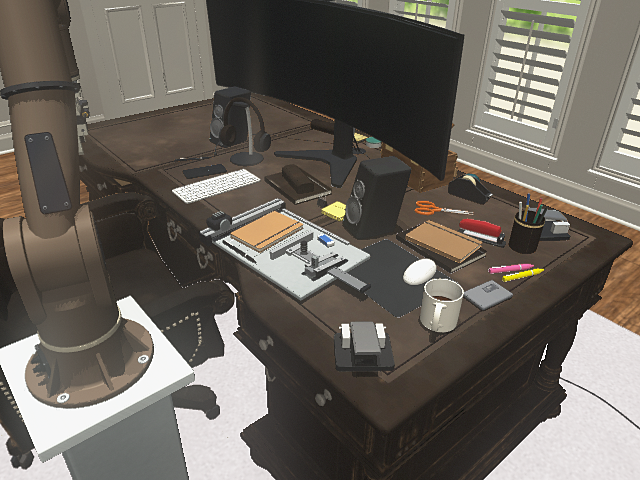

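View pics/side0.png

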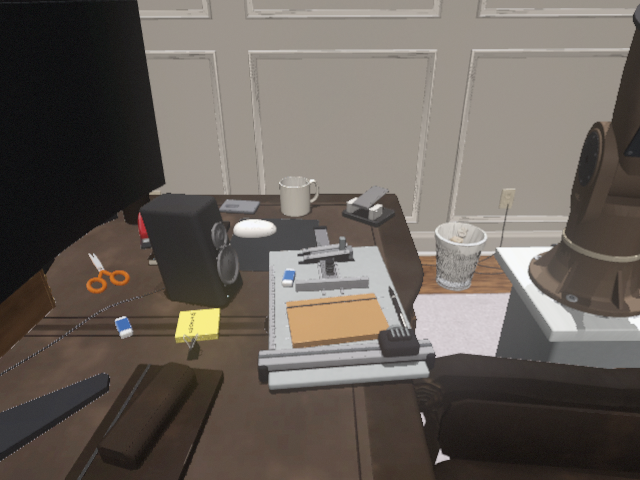

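```bash
python3 - <<'E'
import numpy as np
from scipy.spatial.transform import Rotation as R
m=R.from_rotvec([-5.74634761e-01,-3.08843410e+00,2.46422331e-03]);print(m.as_matrix().round(3))
# fit trimmer
P=np.array([[0,0],[0,.15],[0,-.165]]*2)
Q=np.array([[.5612,.0897],[.5463,.2358],[.5711,-.075],[.5654,.0901],[.5451,.2422],[.5753,-.0712]])
p0,q0=P.mean(0),Q.mean(0);H=(P-p0).T@(Q-q0)
a=np.arctan2(H[0,1]-H[1,0],H[0,0]+H[1,1]);c,s=np.cos(a),np.sin(a);Rm=np.array([[c,-s],[s,c]]);t=q0-Rm@p0
print('yaw',a,t)
for n,q in dict(knob=[.564,.0034],tab=[.533,-.0764],face=[.5605,.0591],nb=[.556,.154]).items(): print(n,(Rm.T@(np.array(q)-t)).round(4))
E
```

```text
[[-0.933  0.36  -0.   ]
 [ 0.36   0.933 -0.002]
 [-0.    -0.002 -1.   ]]
yaw 0.08743570361951027 [0.56029671 0.09024757]
knob [-0.0039 -0.0868]
tab [-0.0417 -0.1636]
face [-0.0025 -0.031 ]
nb [0.0013 0.0639]
```

```bash
cat > h.py <<'E'
from workcell import bot,capture,camera_params,models
import numpy as np,json,sys
from scipy.spatial.transform import Rotation as R
YAW=0.0874;O=np.array([.5603,.0902])
def w(x,y): # trimmer -> world
    c,s=np.cos(YAW),np.sin(YAW);return O+np.array([c*x-s*y,s*x+c*y])
def plan(tgt,yawy,n):
    """rows to target TCP pos with tool y at world angle yawy, pointing down"""
    s=bot.sense();m=R.from_rotvec(s['tcp_rot'])
    y0=m.as_matrix()[:2,1];c,q=np.cos(yawy),np.sin(yawy)
    g=R.from_matrix(np.array([[q,c,0],[-c,q,0],[0,0,-1]]))
    rv=(m.inv()*g).as_rotvec();d=(np.array(tgt)-s['eef_pos'])/n;T=[]
    for i in range(n):
        T.append((m*R.from_rotvec(rv*i/n)).inv().apply(d).round(4).tolist())
    print('t',round(s['t'],2),'pos',s['eef_pos'].round(4),'dr/row',(rv/n).round(4).tolist());print(json.dumps(T))
E
python3 - <<'E'
from h import *
plan([.564,.0034,.17],YAW,18)
E
```

```text
Traceback (most recent call last):
  File "h.py", line 11, in plan
    g=R.from_matrix(np.array([[q,c,0],[-c,q,0],[0,0,-1]]))
  File "scipy/spatial/transform/_rotation.pyx", line 1143, in scipy.spatial.transform._rotation.Rotation.from_matrix
ValueError: Non-positive determinant (left-handed or null coordinate frame) in rotation matrix 0: [[ 0.08728877  0.99618305  0.        ]
 [-0.99618305  0.08728877  0.        ]
 [ 0.          0.         -1.        ]].
```

```bash
sed -i 's/\[\[q,c,0\],\[-c,q,0\]/[[-q,c,0],[c,q,0]/' h.py
python3 - <<'E'
from h import *
plan([.564,.0034,.17],YAW,18)
E
```

```text
t 0.9 pos [0.2247 0.5832 0.2408] dr/row [0.0, -0.0, 0.062]
[[-0.0292, -0.0233, 0.0039], [-0.0306, -0.0214, 0.0039], [-0.0318, -0.0195, 0.0039], [-0.033, -0.0175, 0.0039], [-0.034, -0.0154, 0.0039], [-0.0349, -0.0133, 0.0039], [-0.0356, -0.0111, 0.0039], [-0.0363, -0.0089, 0.0039], [-0.0367, -0.0066, 0.0039], [-0.0371, -0.0043, 0.0039], [-0.0373, -0.002, 0.0039], [-0.0373, 0.0003, 0.0039], [-0.0372, 0.0026, 0.0039], [-0.037, 0.0049, 0.0039], [-0.0366, 0.0072, 0.0039], [-0.0361, 0.0095, 0.0039], [-0.0354, 0.0117, 0.0039], [-0.0347, 0.0138, 0.0039]]
```

Emit:
{"fn": "jog_arm", "kwargs": {"dr": [[0,0,0.062],[0,0,0.062],[0,0,0.062],[0,0,0.062],[0,0,0.062],[0,0,0.062],[0,0,0.062],[0,0,0.062],[0,0,0.062],[0,0,0.062]], "translation": [[-0.029,-0.023,0.004],[-0.031,-0.021,0.004],[-0.032,-0.019,0.004],[-0.033,-0.017,0.004],[-0.034,-0.015,0.004],[-0.035,-0.013,0.004],[-0.036,-0.011,0.004],[-0.036,-0.009,0.004],[-0.037,-0.007,0.004],[-0.037,-0.004,0.004]], "hand": [1,1,1,1,0.8,0.6,0.6,0.6,0.6,0.6]}}

```text
t: 1.9
eef_pos: [0.4156, 0.2612, 0.2009]
tcp_rot: [1.493, 2.764, 0.001]
force: [0.1, -0.3, 0.5]
width: 0.0556
gripper_force: 0.0
```

Emit:
{"fn": "jog_arm", "kwargs": {"dr": [[0,0,0.062],[0,0,0.062],[0,0,0.062],[0,0,0.062],[0,0,0.062],[0,0,0.062],[0,0,0.062],[0,0,0.062]], "translation": [[-0.037,-0.002,0.004],[-0.037,0,0.004],[-0.037,0.003,0.004],[-0.037,0.005,0.004],[-0.037,0.007,0.004],[-0.036,0.01,0.004],[-0.035,0.012,0.004],[-0.035,0.014,0.004]], "hand": [0.6,0.6,0.6,0.6,0.6,0.6,0.6,0.6]}}

```text
t: 2.7
eef_pos: [0.5671, 0.0044, 0.1687]
tcp_rot: [2.125, 2.314, 0.001]
force: [0.9, 1.1, 0.6]
width: 0.0551
gripper_force: 0.0
```

```bash
python3 - <<'E'
from h import *
import cv2
cv2.imwrite('pics/w1.png',capture('wrist'))
p=camera_params('wrist');print(p['position'].round(3) if hasattr(p['position'],'round') else p['position'])
for q in ['gauge_knob','wedge_tab','fence_face','lock']:
    r=models.landmark_of(q,'wrist');print(q,[(np.round(d['position'],4).tolist(),round(d['score'],2)) for d in r[:2]])
plan([.564,.0034,.17],YAW,1)
print(bot.sense()['force'])
E
```

```text
[0.564 0.082 0.313]
gauge_knob [([0.5624, 0.0066, 0.0597], 0.97)]
wedge_tab [([0.5322, -0.0823, 0.0724], 0.66)]
fence_face [([0.5611, 0.0575, 0.024], 0.78), ([0.4393, 0.1176, 0.0204], 0.28)]
lock [([0.5693, -0.074, 0.022], 0.97)]
t 2.95 pos [0.5661 0.006  0.1686] dr/row [-0.0005, -0.0005, 0.0001]
[[-0.0024, -0.0023, -0.0014]]
[-0.08247848  0.80604357 -0.42232461]
```

View pics/w1.png

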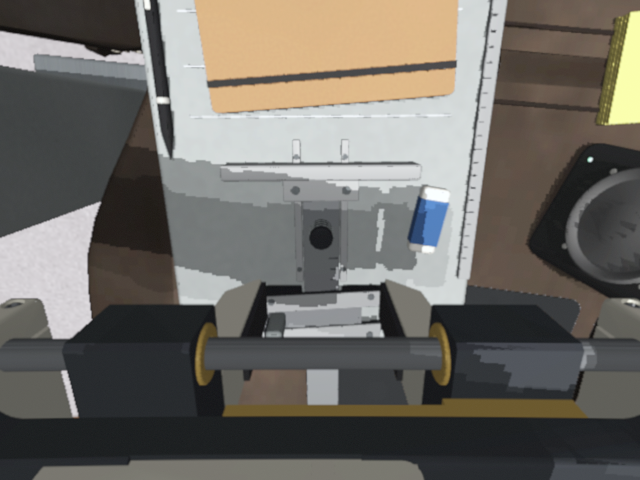

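```bash
cat >> h.py <<'E'
import cv2
def ray(p,u,v,z):
    f=240/np.tan(np.radians(p['vfov'])/2);K=np.array([[f,0,p['cx']],[0,f,p['cy']],[0,0,1]])
    a=cv2.undistortPoints(np.array([[[u,v]]],float),K,np.array(p['dist'],float))[0,0]
    d=np.array(p['rotation'])@np.array([a[0],a[1],1]);o=np.array(p['position']);return o+d*(z-o[2])/d[2]
E
python3 - <<'E'
from h import *
p=camera_params('wrist')
print('knob',ray(p,321,237,.062).round(4))
a,b=ray(p,221,165,.045),ray(p,420,165,.045);print('fence',a.round(4),b.round(4),np.linalg.norm(b-a),np.arctan2(*(b-a)[1::-1]))
k=ray(p,321,237,.062)
plan([k[0],k[1],.053],YAW,6)
E
```

```text
Traceback (most recent call last):
  File "h.py", line 20, in ray
    d=np.array(p['rotation'])@np.array([a[0],a[1],1]);o=np.array(p['position']);return o+d*(z-o[2])/d[2]
                                                                                                    ~^^^
IndexError: invalid index to scalar variable.
```

```bash
sed -i "s/np.array(p\['rotation'\])@np.array(\[a\[0\],a\[1\],1\])/R.from_rotvec(p['rotation']).apply([a[0],a[1],1])/" h.py
python3 - <<'E'
from h import *
p=camera_params('wrist');print(p['rotation'])
print('knob',ray(p,321,237,.062).round(4))
a,b=ray(p,221,165,.045),ray(p,420,165,.045);print('fence',a.round(4),b.round(4),np.linalg.norm(b-a),np.arctan2(*(b-a)[1::-1]))
k=ray(p,321,237,.062)
plan([k[0],k[1],.053],YAW,6)
E
```

```text
[2.82613727 0.12296658 0.01743146]
knob [0.5658 0.0076 0.062 ]
fence [0.488  0.0512 0.045 ] [0.6341 0.064  0.045 ] 0.14663996198987334 0.08695924684244315
t 2.95 pos [0.5661 0.006  0.1686] dr/row [-0.0001, -0.0001, 0.0]
[[0.0002, -0.0, 0.0193], [0.0003, -0.0, 0.0193], [0.0003, -0.0, 0.0193], [0.0003, -0.0, 0.0193], [0.0003, -0.0, 0.0193], [0.0003, -0.0, 0.0193]]
```

Emit:
{"fn": "jog_arm", "kwargs": {"dr": [[0,0,0],[0,0,0],[0,0,0],[0,0,0],[0,0,0],[0,0,0],[0,0,0],[0,0,0],[0,0,0],[0,0,0]], "translation": [[0.001,0,0.03],[0,0,0.03],[0,0,0.028],[0,0,0.018],[0,0,0.01],[0,0,0],[0,0,0],[0,0,0],[0,0,0],[0,0,0]], "hand": [0.6,0.6,0.6,0.5,0.4,0.3,0.2,0.1,0.1,0.1], "force": 20}}

```text
t: 3.95
eef_pos: [0.5657, 0.0067, 0.0537]
tcp_rot: [-2.122, -2.315, -0.0]
force: [-4.7, 1.1, 6.5]
width: 0.0171
gripper_force: 20.0
```

Emit:
{"fn": "jog_arm", "kwargs": {"dr": [[0,0,0],[0,0,0],[0,0,0]], "translation": [[0,0,0],[0,0,0],[0,0,0]], "hand": [0,0,0], "force": 20}}

```text
t: 4.25
eef_pos: [0.5657, 0.0067, 0.0537]
tcp_rot: [-2.122, -2.315, -0.0]
force: [-5.1, 1.7, 5.8]
width: 0.0173
gripper_force: 20.0
```

Emit:
{"fn": "jog_arm", "kwargs": {"dr": [[0,0,0],[0,0,0],[0,0,0],[0,0,0],[0,0,0],[0,0,0],[0,0,0],[0,0,0],[0,0,0],[0,0,0]], "translation": [[0.002,0,0],[0.002,0,0],[0.002,0,0],[0.002,0,0],[0.002,0,0],[0.002,0,0],[0.002,0,0],[0.002,0,0],[0.002,0,0],[0.002,0,0]], "hand": [0,0,0,0,0,0,0,0,0,0]}}

```text
t: 5.25
eef_pos: [0.564, 0.0257, 0.0537]
tcp_rot: [-2.124, -2.315, 0.001]
force: [-5.2, -2.4, 5.6]
width: 0.0174
gripper_force: 20.0
```

Emit:
{"fn": "jog_arm", "kwargs": {"dr": [[0,0,0],[0,0,0],[0,0,0],[0,0,0],[0,0,0],[0,0,0],[0,0,0],[0,0,0],[0,0,0],[0,0,0]], "translation": [[0.001,0,0],[0.001,0,0],[0.001,0,0],[0.001,0,0],[0.001,0,0],[0.001,0,0],[0.001,0,0],[0.001,0,0],[0.001,0,0],[0.001,0,0]], "hand": [0,0,0,0,0,0,0,0,0,0]}}

```text
t: 6.25
eef_pos: [0.5631, 0.0356, 0.0537]
tcp_rot: [-2.124, -2.315, 0.001]
force: [-4.3, -2.8, 6.0]
width: 0.0175
gripper_force: 20.0
```

Emit:
{"fn": "jog_arm", "kwargs": {"dr": [[0,0,0],[0,0,0],[0,0,0],[0,0,0],[0,0,0],[0,0,0],[0,0,0],[0,0,0],[0,0,0],[0,0,0]], "translation": [[0.001,0,0],[0.001,0,0],[0.001,0,0],[0.001,0,0],[0.001,0,0],[0.001,0,0],[0.001,0,0],[0.001,0,0],[0.001,0,0],[0.001,0,0]], "hand": [0,0,0,0,0,0,0,0,0,0]}}

```text
t: 7.25
eef_pos: [0.5622, 0.0454, 0.0537]
tcp_rot: [-2.124, -2.315, 0.001]
force: [-5.5, -3.3, 5.7]
width: 0.0174
gripper_force: 20.0
```

Emit:
{"fn": "jog_arm", "kwargs": {"dr": [[0,0,0],[0,0,0],[0,0,0],[0,0,0],[0,0,0],[0,0,0],[0,0,0],[0,0,0],[0,0,0],[0,0,0]], "translation": [[0.001,0,0],[0.001,0,0],[0.001,0,0],[0.001,0,0],[0.001,0,0],[0.001,0,0],[0.001,0,0],[0.001,0,0],[0.001,0,0],[0.001,0,0]], "hand": [0,0,0,0,0,0,0,0,0,0]}}

```text
t: 8.25
eef_pos: [0.5613, 0.0553, 0.0536]
tcp_rot: [-2.124, -2.315, 0.001]
force: [-3.8, -3.0, 6.1]
width: 0.0172
gripper_force: 20.0
```

Emit:
{"fn": "jog_arm", "kwargs": {"dr": [[0,0,0],[0,0,0],[0,0,0],[0,0,0]], "translation": [[0.001,0,0],[0.001,0,0],[0.001,0,0],[0.001,0,0]], "hand": [0,0,0,0]}}

```text
t: 8.65
eef_pos: [0.5609, 0.0592, 0.0536]
tcp_rot: [-2.124, -2.315, 0.001]
force: [-4.6, -4.1, 6.0]
width: 0.0175
gripper_force: 20.0
```

Emit:
{"fn": "jog_arm", "kwargs": {"dr": [[0,0,0],[0,0,0],[0,0,0],[0,0,0]], "translation": [[0.001,0,0],[0.001,0,0],[0.001,0,0],[0.001,0,0]], "hand": [0,0,0,0]}}

```text
t: 9.05
eef_pos: [0.5606, 0.0632, 0.0537]
tcp_rot: [-2.124, -2.315, 0.001]
force: [-5.2, -3.0, 6.1]
width: 0.0175
gripper_force: 20.0
```

Emit:
{"fn": "jog_arm", "kwargs": {"dr": [[0,0,0],[0,0,0]], "translation": [[0.001,0,0],[0.001,0,0]], "hand": [0,0]}}

```text
t: 9.25
eef_pos: [0.5604, 0.0652, 0.0537]
tcp_rot: [-2.124, -2.315, 0.001]
force: [-4.7, -3.1, 5.9]
width: 0.0176
gripper_force: 20.0
```

Emit:
{"fn": "jog_arm", "kwargs": {"dr": [[0,0,0],[0,0,0]], "translation": [[0.001,0,0],[0.001,0,0]], "hand": [0,0]}}

```text
t: 9.45
eef_pos: [0.5602, 0.0671, 0.0537]
tcp_rot: [-2.124, -2.315, 0.001]
force: [-5.3, -3.5, 6.7]
width: 0.0174
gripper_force: 20.0
```

```bash
python3 - <<'E'
from h import *
cv2.imwrite('pics/s2.png',cv2.resize(capture('side')[230:400,240:450],None,fx=3.5,fy=3.5,interpolation=cv2.INTER_CUBIC))
E
```

```text
(no output)
```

View pics/s2.png

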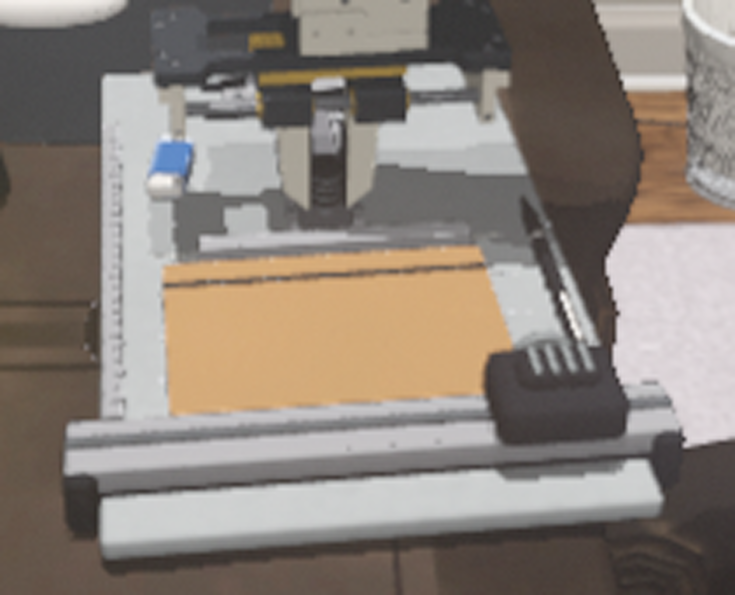

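The notebook (tan, about 165–510 × 245–415) is nearly square and close to the rail. The fence behind it (y≈240) still leaves a small gap at its left, so I'll keep pushing in small steps.

Emit:
{"fn": "jog_arm", "kwargs": {"dr": [[0,0,0],[0,0,0]], "translation": [[0.001,0,0],[0.001,0,0]], "hand": [0,0]}}

```text
t: 9.7
eef_pos: [0.56, 0.0691, 0.0536]
tcp_rot: [-2.124, -2.315, 0.001]
force: [-5.0, -3.9, 6.2]
width: 0.0173
gripper_force: 20.0
```

Emit:
{"fn": "jog_arm", "kwargs": {"dr": [[0,0,0]], "translation": [[0.001,0,0]], "hand": [0]}}

```text
t: 9.8
eef_pos: [0.56, 0.0701, 0.0537]
tcp_rot: [-2.124, -2.315, 0.001]
force: [-5.5, -4.2, 6.5]
width: 0.0172
gripper_force: 20.0
```

Emit:
{"fn": "jog_arm", "kwargs": {"dr": [[0,0,0]], "translation": [[0.001,0,0]], "hand": [0]}}

```text
t: 9.9
eef_pos: [0.5599, 0.0708, 0.0537]
tcp_rot: [2.124, 2.314, -0.002]
force: [-4.2, -7.0, 6.1]
width: 0.0171
gripper_force: 20.0
```

Emit:
{"fn": "jog_arm", "kwargs": {"dr": [[0,0,0]], "translation": [[0.0005,0,0]], "hand": [0]}}

```text
t: 10.0
eef_pos: [0.5599, 0.0708, 0.0537]
tcp_rot: [2.124, 2.314, -0.002]
force: [-4.2, -7.2, 6.1]
width: 0.0173
gripper_force: 20.0
```

Emit:
{"fn": "jog_arm", "kwargs": {"dr": [[0,0,0]], "translation": [[0.0003,0,0]], "hand": [0]}}

```text
t: 10.1
eef_pos: [0.5599, 0.0708, 0.0537]
tcp_rot: [2.124, 2.313, -0.003]
force: [-4.4, -7.4, 6.8]
width: 0.0171
gripper_force: 20.0
```

Emit:
{"fn": "jog_arm", "kwargs": {"dr": [[0,0,0],[0,0,0]], "translation": [[0.001,0,0],[0,0,0]], "hand": [0,0]}}

```text
t: 10.3
eef_pos: [0.5599, 0.0708, 0.0537]
tcp_rot: [2.125, 2.312, -0.004]
force: [-5.3, -9.7, 5.6]
width: 0.0175
gripper_force: 20.0
```

Emit:
{"fn": "jog_arm", "kwargs": {"dr": [[0,0,0],[0,0,0]], "translation": [[0.001,0,0],[0,0,0]], "hand": [0,0]}}

```text
t: 10.5
eef_pos: [0.5599, 0.0709, 0.0537]
tcp_rot: [2.125, 2.311, -0.004]
force: [-3.9, -11.9, 6.0]
width: 0.0176
gripper_force: 20.0
```

```bash
python3 - <<'E'
from h import *
cv2.imwrite('pics/s3.png',cv2.resize(capture('side')[230:400,240:450],None,fx=3.5,fy=3.5,interpolation=cv2.INTER_CUBIC))
for q in ['rail_edge','fence_face','notebook','gauge_knob']:
    r=models.landmark_of(q,'side');print(q,[(np.round(d['position'],4).tolist(),round(d['score'],2)) for d in r[:2]])
print(bot.sense()['force'],bot.sense()['eef_pos'])
E
```

```text
rail_edge [([0.5436, 0.2392, 0.0219], 0.58)]
fence_face [([0.5545, 0.1221, 0.0203], 0.94)]
notebook [([0.5572, 0.1802, 0.0167], 0.91)]
gauge_knob [([0.5573, 0.0638, 0.0605], 0.66)]
[ -4.13561065 -12.80201396   6.50808205] [0.55985695 0.07084496 0.05363866]
```

View pics/s3.png

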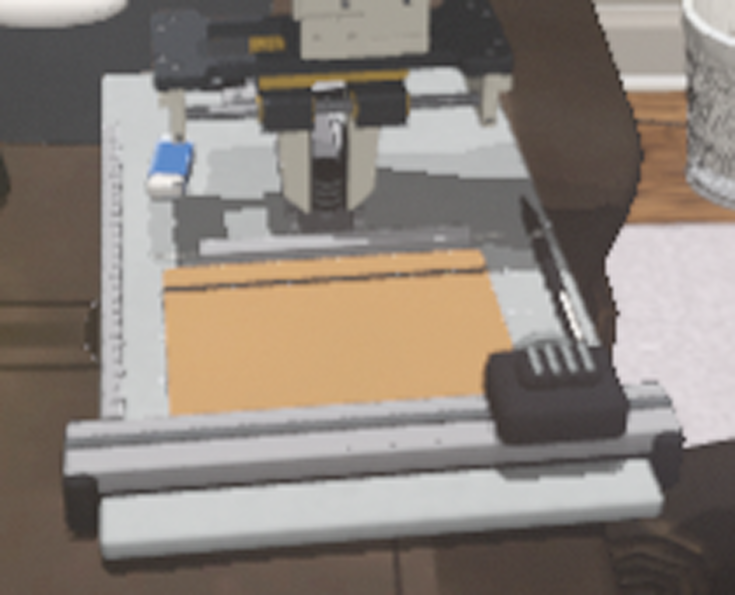

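Emit:
{"fn": "jog_arm", "kwargs": {"dr": [[0,0,0],[0,0,0],[0,0,0],[0,0,0],[0,0,0],[0,0,0],[0,0,0],[0,0,0],[0,0,0]], "translation": [[-0.001,0,0],[-0.001,0,0],[0,0,0],[0,0,0],[0,0,0],[0,0,0],[0,0,-0.02],[0,0,-0.03],[0,0,-0.03]], "hand": [0,0,0.3,0.5,0.5,0.5,0.5,0.5,0.5]}}

```text
t: 11.65
eef_pos: [0.5601, 0.0732, 0.1334]
tcp_rot: [-2.122, -2.316, 0.001]
force: [0.2, 0.8, 1.1]
width: 0.046
gripper_force: 0.0
```

```bash
sed -i 's/O=np.array.*/O=np.array([.5599,.0708])-.022*np.array([.0873,-.9962])/' h.py; python3 - <<'E'
from h import *
s=bot.sense();print(s['joints'].round(2),s['force'])
print(O,w(-.042,-.165));t=w(-.082,-.165)
for a in (1,-1): plan([*t,.13],YAW+a*np.pi/2,12)
E
```

```text
[-0.55  0.47  0.45  1.87 -0.27  0.85  0.12] [0.22583264 0.76611151 1.1020298 ]
[0.5579794 0.0927164] [ 0.53054236 -0.07531993]
t 11.65 pos [0.5601 0.0732 0.1334] dr/row [-0.0001, -0.0, -0.1309]
[[-0.0121, -0.0069, 0.0003], [-0.0111, -0.0084, 0.0003], [-0.0099, -0.0098, 0.0003], [-0.0086, -0.011, 0.0003], [-0.0071, -0.012, 0.0003], [-0.0054, -0.0128, 0.0003], [-0.0037, -0.0134, 0.0003], [-0.0019, -0.0138, 0.0003], [-0.0001, -0.0139, 0.0003], [0.0017, -0.0138, 0.0003], [0.0035, -0.0135, 0.0003], [0.0052, -0.0129, 0.0003]]
t 11.65 pos [0.5601 0.0732 0.1334] dr/row [-0.0, 0.0001, 0.1309]
[[-0.0121, -0.0069, 0.0003], [-0.0129, -0.0052, 0.0003], [-0.0135, -0.0035, 0.0003], [-0.0138, -0.0017, 0.0003], [-0.0139, 0.0001, 0.0003], [-0.0138, 0.0019, 0.0003], [-0.0134, 0.0037, 0.0003], [-0.0128, 0.0054, 0.0003], [-0.012, 0.0071, 0.0003], [-0.011, 0.0086, 0.0003], [-0.0098, 0.0099, 0.0003], [-0.0084, 0.0111, 0.0003]]
```

Emit:
{"fn": "jog_arm", "kwargs": {"dr": [[0,0,0.131],[0,0,0.131],[0,0,0.131],[0,0,0.131],[0,0,0.131],[0,0,0.131],[0,0,0.131],[0,0,0.131],[0,0,0.131],[0,0,0.131]], "translation": [[-0.012,-0.007,0],[-0.013,-0.005,0],[-0.0135,-0.0035,0],[-0.014,-0.002,0],[-0.014,0,0],[-0.014,0.002,0],[-0.0135,0.004,0],[-0.013,0.0055,0],[-0.012,0.007,0],[-0.011,0.0085,0]], "hand": [0.5,0.3,0,0,0,0,0,0,0,0]}}

```text
t: 12.65
eef_pos: [0.5019, -0.0544, 0.1328]
tcp_rot: [-3.095, -0.536, -0.001]
force: [0.3, 0.4, -0.8]
width: 0.0001
gripper_force: 0.0
```

Emit:
{"fn": "jog_arm", "kwargs": {"dr": [[0,0,0.131],[0,0,0.131],[0,0,0]], "translation": [[-0.01,0.01,0],[-0.0085,0.011,0],[0,0,0]], "hand": [0,0,0]}}

```text
t: 12.95
eef_pos: [0.4895, -0.0809, 0.1328]
tcp_rot: [3.138, 0.128, -0.0]
force: [0.3, -0.6, -0.1]
width: 0.0007
gripper_force: 0.0
```

```bash
python3 - <<'E'
from h import *
s=bot.sense();print(s['force'],s['width'])
cv2.imwrite('pics/w4.png',capture('wrist'))
cv2.imwrite('pics/c4.png',cv2.resize(capture('scene')[190:320,200:380],None,fx=4,fy=4,interpolation=cv2.INTER_CUBIC))
for c in ['wrist','scene']:
  for q in ['wedge_tab','gauge_knob','lock']:
    r=models.landmark_of(q,c);print(q,[(np.round(d['position'],4).tolist(),round(d['score'],2)) for d in r[:1]])
plan([*w(-.082,-.165),.074],YAW-np.pi/2,3)
E
```

```text
[ 0.31870579 -0.62902644 -0.06482306] 0.0007382631289123147
wedge_tab [([0.5346, -0.0818, 0.075], 0.71)]
gauge_knob [([0.5542, 0.0719, 0.0577], 0.6)]
lock [([0.5712, -0.0723, 0.0235], 0.72)]
wedge_tab [([0.5349, -0.079, 0.0712], 0.62)]
gauge_knob [([0.5608, 0.0715, 0.0667], 0.89)]
lock [([0.5717, -0.0741, 0.0245], 0.95)]
t 13.35 pos [ 0.4904 -0.0791  0.1327] dr/row [-0.0001, -0.0001, 0.0001]
[[0.0001, -0.0001, 0.0196], [0.0001, -0.0001, 0.0196], [0.0001, -0.0001, 0.0196]]
```

View pics/w4.png

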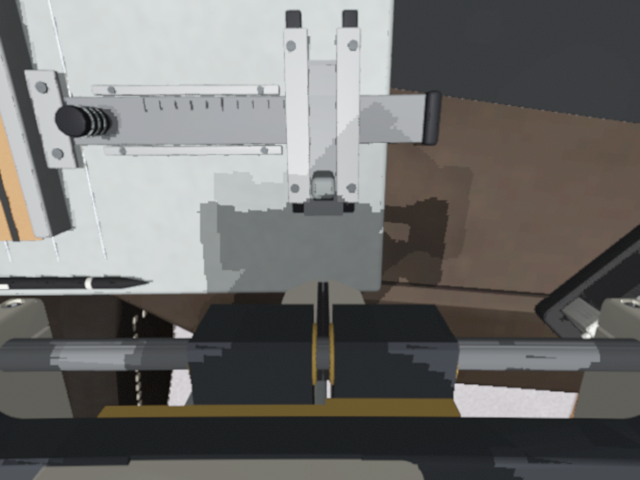

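View pics/c4.png

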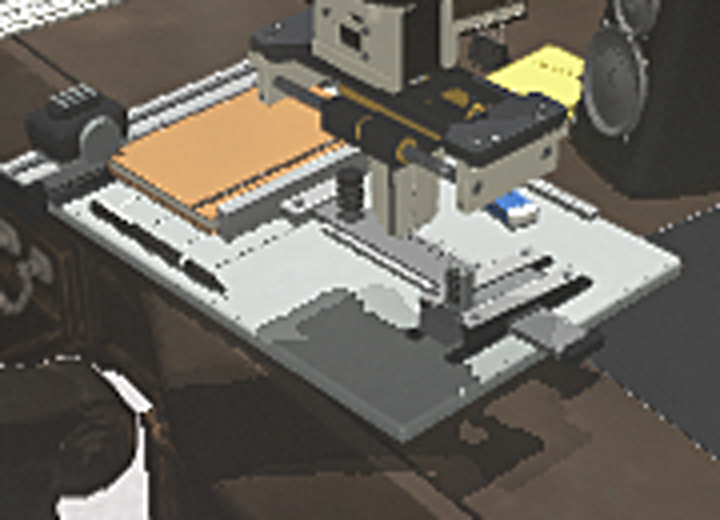

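The wrist view has the tab at (323,183), in line with the shut fingertips at x≈322. The scene crop shows the fence seated against the notebook. Next I descend and approach the tab.

Emit:
{"fn": "jog_arm", "kwargs": {"dr": [[0,0,0],[0,0,0],[0,0,0],[0,0,0],[0,0,0],[0,0,0],[0,0,0],[0,0,0]], "translation": [[0,0,0.02],[0,0,0.02],[0,0,0.015],[0,0,0.004],[0.005,0,0],[0.005,0,0],[0.003,0,0],[0.002,0,0]], "hand": [0,0,0,0,0,0,0,0]}}

```text
t: 14.15
eef_pos: [0.506, -0.0783, 0.0743]
tcp_rot: [3.139, 0.135, 0.002]
force: [-1.0, 0.2, -1.2]
width: 0.0005
gripper_force: 0.0
```

Emit:
{"fn": "jog_arm", "kwargs": {"dr": [[0,0,0],[0,0,0],[0,0,0],[0,0,0],[0,0,0]], "translation": [[0.001,0,0],[0.001,0,0],[0.001,0,0],[0.001,0,0],[0.001,0,0]], "hand": [0,0,0,0,0]}}

```text
t: 14.65
eef_pos: [0.5101, -0.0779, 0.0737]
tcp_rot: [-3.139, -0.134, 0.0]
force: [-0.4, -1.1, -0.3]
width: 0.0006
gripper_force: 0.0
```

Emit:
{"fn": "jog_arm", "kwargs": {"dr": [[0,0,0],[0,0,0],[0,0,0],[0,0,0],[0,0,0]], "translation": [[0.001,0,0],[0.001,0,0],[0.001,0,0],[0.001,0,0],[0.001,0,0]], "hand": [0,0,0,0,0]}}

```text
t: 15.15
eef_pos: [0.5151, -0.0774, 0.0737]
tcp_rot: [-3.139, -0.135, 0.0]
force: [0.4, -0.6, -0.1]
width: 0.0005
gripper_force: 0.0
```

Emit:
{"fn": "jog_arm", "kwargs": {"dr": [[0,0,0],[0,0,0],[0,0,0],[0,0,0],[0,0,0]], "translation": [[0.001,0,0],[0.001,0,0],[0.001,0,0],[0.001,0,0],[0.001,0,0]], "hand": [0,0,0,0,0]}}

```text
t: 15.65
eef_pos: [0.5194, -0.0771, 0.0736]
tcp_rot: [-3.138, -0.134, 0.002]
force: [-3.4, -1.4, 0.9]
width: -0.0001
gripper_force: 1.4
```

Emit:
{"fn": "jog_arm", "kwargs": {"dr": [[0,0,0],[0,0,0],[0,0,0]], "translation": [[0.001,0,0],[0.001,0,0],[0.001,0,0]], "hand": [0,0,0]}}

```text
t: 15.95
eef_pos: [0.5226, -0.0768, 0.0735]
tcp_rot: [-3.139, -0.134, 0.001]
force: [-2.6, -2.2, -2.6]
width: 0.0003
gripper_force: 1.6
```

Emit:
{"fn": "jog_arm", "kwargs": {"dr": [[0,0,0],[0,0,0],[0,0,0]], "translation": [[0.001,0,0],[0.001,0,0],[0.001,0,0]], "hand": [0,0,0]}}

```text
t: 16.25
eef_pos: [0.5256, -0.0765, 0.0735]
tcp_rot: [-3.139, -0.135, 0.001]
force: [-4.2, -0.6, -3.9]
width: 0.0004
gripper_force: 2.3
```

Emit:
{"fn": "jog_arm", "kwargs": {"dr": [[0,0,0],[0,0,0],[0,0,0]], "translation": [[0.001,0,0.0002],[0.001,0,0.0002],[0.001,0,0.0002]], "hand": [0,0,0]}}

```text
t: 16.55
eef_pos: [0.5281, -0.0763, 0.0731]
tcp_rot: [-3.138, -0.134, 0.003]
force: [-8.7, -1.1, 5.2]
width: 0.0006
gripper_force: 4.3
```

Emit:
{"fn": "jog_arm", "kwargs": {"dr": [[0,0,0],[0,0,0],[0,0,0]], "translation": [[0.001,0,0.0001],[0.001,0,0.0001],[0.001,0,0.0001]], "hand": [0,0,0]}}

```text
t: 16.85
eef_pos: [0.5302, -0.0761, 0.0729]
tcp_rot: [-3.138, -0.134, 0.005]
force: [-11.8, -0.4, 9.7]
width: 0.0004
gripper_force: 6.1
```

Emit:
{"fn": "jog_arm", "kwargs": {"dr": [[0,0,0],[0,0,0],[0,0,0]], "translation": [[0.001,0,0.0001],[0.001,0,0.0001],[0.001,0,0.0001]], "hand": [0,0,0]}}

```text
t: 17.15
eef_pos: [0.5323, -0.0759, 0.0726]
tcp_rot: [-3.137, -0.133, 0.007]
force: [-14.7, -0.4, 13.2]
width: 0.0006
gripper_force: 7.8
```

```bash
python3 - <<'E'
from h import *
a=cv2.resize(capture('scene')[225:295,270:370],None,fx=8,fy=8,interpolation=cv2.INTER_CUBIC)
cv2.imwrite('pics/c5.png',a)
r=models.landmark_of('wedge_tab','scene');print([(np.round(d['position'],4).tolist(),round(d['score'],2)) for d in r[:1]])
s=bot.sense();print(s['force'],s['ft_torque'],s['eef_pos'])
E
```

```text
[([0.5444, 0.2353, 0.024], 0.57)]
[-14.76510467   0.44288749  11.82974018] [-0.05822816  3.13536441  0.03053168] [ 0.53241906 -0.07599442  0.07255216]
```

View pics/c5.png

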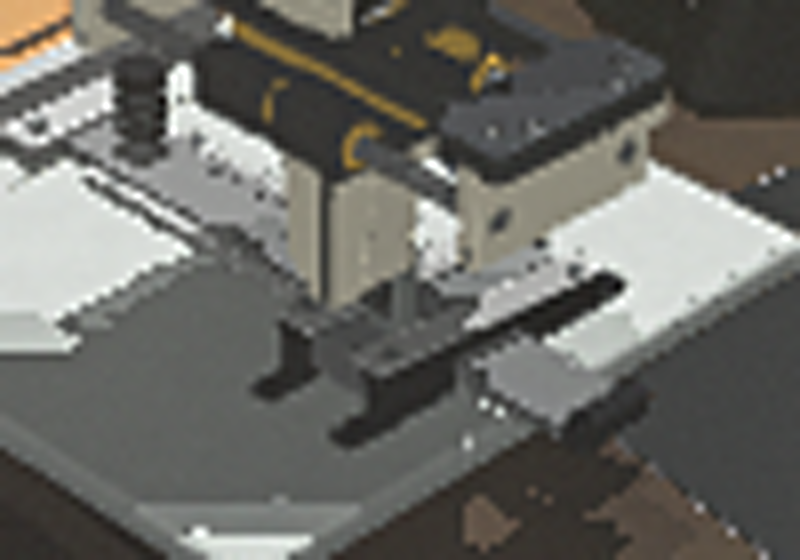

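Emit:
{"fn": "jog_arm", "kwargs": {"dr": [[0,0,0],[0,0,0],[0,0,0],[0,0,0],[0,0,0],[0,0,0],[0,0,0]], "translation": [[-0.003,0,-0.0003],[-0.003,0,-0.0003],[-0.003,0,-0.0003],[-0.003,0,-0.001],[0,0,-0.002],[0,0,-0.001],[0,0,0]], "hand": [0,0,0,0,0,0,0]}}

```text
t: 17.95
eef_pos: [0.5234, -0.0768, 0.0777]
tcp_rot: [3.139, 0.135, 0.001]
force: [-0.2, -0.2, -0.2]
width: 0.0003
gripper_force: 0.0
```

Emit:
{"fn": "jog_arm", "kwargs": {"dr": [[0,0,0],[0,0,0],[0,0,0],[0,0,0]], "translation": [[0.001,0,0],[0.001,0,0],[0.001,0,0],[0.001,0,0]], "hand": [0,0,0,0]}}

```text
t: 18.35
eef_pos: [0.5271, -0.0764, 0.0774]
tcp_rot: [-3.139, -0.135, 0.0]
force: [0.5, -0.4, -0.3]
width: 0.0005
gripper_force: 0.0
```

Emit:
{"fn": "jog_arm", "kwargs": {"dr": [[0,0,0],[0,0,0]], "translation": [[0.001,0,0],[0.001,0,0]], "hand": [0,0]}}

```text
t: 18.55
eef_pos: [0.5291, -0.0763, 0.0774]
tcp_rot: [-3.139, -0.135, -0.0]
force: [-0.1, -0.2, -0.5]
width: 0.0003
gripper_force: 0.0
```

Emit:
{"fn": "jog_arm", "kwargs": {"dr": [[0,0,0],[0,0,0]], "translation": [[0.001,0,0],[0.001,0,0]], "hand": [0,0]}}

```text
t: 18.75
eef_pos: [0.5311, -0.0761, 0.0774]
tcp_rot: [-3.139, -0.135, -0.0]
force: [0.5, 0.7, -0.7]
width: -0.0001
gripper_force: 0.0
```

Emit:
{"fn": "jog_arm", "kwargs": {"dr": [[0,0,0],[0,0,0]], "translation": [[0.001,0,0],[0.001,0,0]], "hand": [0,0]}}

```text
t: 18.95
eef_pos: [0.5322, -0.076, 0.0773]
tcp_rot: [-3.138, -0.134, 0.002]
force: [-6.4, -0.3, 5.8]
width: 0.0004
gripper_force: 2.9
```

Emit:
{"fn": "jog_arm", "kwargs": {"dr": [[0,0,0],[0,0,0]], "translation": [[0.001,0,0],[0.001,0,0]], "hand": [0,0]}}

```text
t: 19.15
eef_pos: [0.5324, -0.076, 0.0771]
tcp_rot: [-3.138, -0.133, 0.007]
force: [-11.6, -1.3, 9.8]
width: 0.0003
gripper_force: 5.9
```

Emit:
{"fn": "jog_arm", "kwargs": {"dr": [[0,0,0],[0,0,0]], "translation": [[0.0005,0,-0.0005],[0.0005,0,-0.0005]], "hand": [0,0]}}

```text
t: 19.35
eef_pos: [0.5325, -0.0759, 0.0775]
tcp_rot: [-3.138, -0.133, 0.009]
force: [-9.8, -2.7, -2.6]
width: 0.0005
gripper_force: 4.9
```

Emit:
{"fn": "jog_arm", "kwargs": {"dr": [[0,0,0],[0,0,0]], "translation": [[0.0005,0,-0.0005],[0,0,-0.0005]], "hand": [0,0]}}

```text
t: 19.55
eef_pos: [0.5325, -0.0758, 0.0779]
tcp_rot: [-3.138, -0.133, 0.011]
force: [-7.4, -2.7, -6.6]
width: 0.0007
gripper_force: 4.2
```

Emit:
{"fn": "jog_arm", "kwargs": {"dr": [[0,0,0],[0,0,0]], "translation": [[0.001,0,0.0002],[0.001,0,0.0002]], "hand": [0,0]}}

```text
t: 19.75
eef_pos: [0.5331, -0.0758, 0.0776]
tcp_rot: [-3.137, -0.132, 0.015]
force: [-15.8, -1.3, 6.0]
width: 0.0003
gripper_force: 8.0
```

Emit:
{"fn": "jog_arm", "kwargs": {"dr": [[0,0,0],[0,0,0]], "translation": [[0.0006,0,0],[0,0,0]], "hand": [0,0]}}

```text
t: 19.95
eef_pos: [0.5336, -0.0758, 0.0776]
tcp_rot: [-3.137, -0.132, 0.015]
force: [-15.3, -2.5, 3.7]
width: 0.0002
gripper_force: 7.8
```

Emit:
{"fn": "jog_arm", "kwargs": {"dr": [[0,0,0],[0,0,0],[0,0,0]], "translation": [[0.0005,0,0],[0,0,0],[0,0,0]], "hand": [0,0,0]}}

```text
t: 20.25
eef_pos: [0.5338, -0.0757, 0.0776]
tcp_rot: [-3.137, -0.132, 0.016]
force: [-16.6, -1.7, 4.7]
width: 0.0002
gripper_force: 8.2
```

Emit:
{"fn": "jog_arm", "kwargs": {"dr": [[0,0,0],[0,0,0],[0,0,0]], "translation": [[0,0,0],[0,0,0],[0,0,0]], "hand": [0,0,0]}}

```text
t: 20.55
eef_pos: [0.5338, -0.0757, 0.0776]
tcp_rot: [-3.137, -0.132, 0.016]
force: [-15.9, -1.3, 4.6]
width: 0.0004
gripper_force: 8.2
```

Emit:
{"fn": "jog_arm", "kwargs": {"dr": [[0,0,0],[0,0,0],[0,0,0],[0,0,0],[0,0,0],[0,0,0],[0,0,0],[0,0,0],[0,0,0]], "translation": [[-0.003,0,0],[-0.003,0,0],[-0.005,0,0],[-0.01,0,0],[-0.01,0,0],[0,0,-0.03],[0,0,-0.03],[0,0,-0.03],[0,0,0]], "hand": [0,0,0,0,0,0,0,0,0]}}

```text
t: 21.45
eef_pos: [0.51, -0.0788, 0.1722]
tcp_rot: [-3.138, -0.134, -0.009]
force: [-0.3, -0.7, 0.5]
width: 0.0005
gripper_force: 0.0
```

```bash
python3 - <<'E'
from h import *
a=capture('wrist');b=cv2.resize(capture('side')[230:400,240:450],None,fx=2.8,fy=2.8)
b=cv2.copyMakeBorder(b,0,4,0,12,cv2.BORDER_CONSTANT)[:480,:]
cv2.imwrite('pics/f.png',cv2.resize(np.hstack([a,b]),(800,312)))
for q in ['gauge_knob','wedge_tab','notebook']:
  for c in ['wrist','side']:
    r=models.landmark_of(q,c);print(q,c,[(np.round(d['position'],4).tolist(),round(d['score'],2)) for d in r[:1]])
print(bot.sense()['t'],bot.sense()['force'])
E
```

```text
gauge_knob wrist [([0.5589, 0.0703, 0.0591], 0.84)]
gauge_knob side [([0.5541, 0.0655, 0.0637], 0.93)]
wedge_tab wrist [([0.5482, -0.0795, 0.0722], 0.61)]
wedge_tab side [([0.55, -0.0762, 0.0739], 0.61)]
notebook wrist []
notebook side [([0.5583, 0.1792, 0.0219], 0.97)]
21.85 [-0.14916596  0.45334253  0.94059177]
```

View pics/f.png

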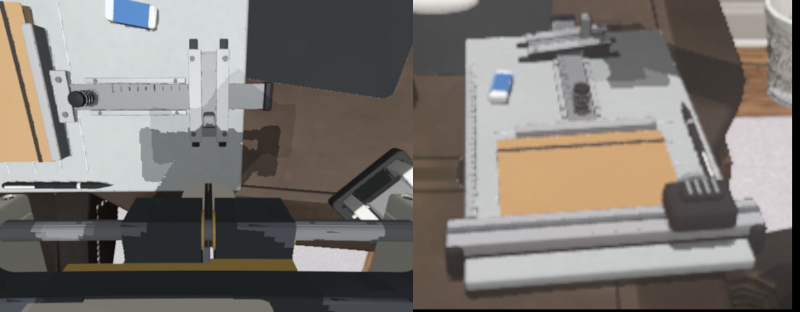

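The wrist view shows the fence against the notebook and the wedge tab moved forward. The side view shows the notebook at the rail with the pen and eraser in place, and nothing is touching the robot.

```bash
python3 -c "
from workcell import bot
print(bot.hand_in())"
```

```text
the job is handed in; nothing more can be done
None
```

I handed the job in at about 22 s. The gauge has the notebook seated against the rail (push up to about 12 N), the wedge was jammed with a steady push of about 16.5 N and let go, and nothing else was moved; no verdict came back.

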